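# Clamp a rubber sheet and take a hardness reading

## Task

Take a reading of the red rubber specimen on the small hardness tester. First press the blue tab down until the hinged clamp frame clicks into its catch and stays shut by itself with nothing touching it; then press the black plunger head on top fully down to its stop, hold it there for two seconds, and let it come all the way back up. Leave the frame latched and don't disturb the things around the tester.

Things in the scene. Friction and masses are not known exactly. Their poses are not given: they have to be found in the camera images.
- tester: Fixed bench hardness tester, grey and steel, 215 (x) x 120 mm; a round anvil carries a fixed red rubber sheet 62 x 66 mm. Origin on the vertical plunger axis at bench height; z up, x from the blue tab's side towards the column. Base plate 30 mm high; plunger guide 38 mm wide, 114 to 160 mm high, with a small dial; column and bracket on the +x side. Only the plunger head rises above 166 mm.
- plunger_top (a point): Centre of the top face of the black mushroom-shaped plunger head, 44 mm in diameter (flat part 32 mm), 208 mm above the bench when up. It moves with the head, straight down.
- plunger (a joint): How far the plunger is pressed, m: 0 up, 0.018 at its hard stop. Its spring pushes back with 5 N at first, rising evenly to 14 N at the stop, and lifts it again when released.
- clamp_tab (a point): Centre of the top of the blue press tab, 50 mm (along the frame) x 44 mm, at the free end of the aluminium clamp frame: 175 mm from the hinge axis along the frame, 10 mm above its underside (the hinge axis is level with the underside). Shut, it is 125 mm from the plunger axis on the tester's -x side, 72 mm above the bench, mostly overhanging the base.
- clamp_hinge (a point): Point on the clamp's hinge axis, midway between its two cheeks: 50 mm from the plunger axis on the tester's +x side, 62 mm above the bench. The axis lies along the tester's y.
- clamp (a joint): Frame angle, rad: 0 shut and level, growing as the tab rises; starts at 0.3 to 0.55. A spring opens it; with friction it rests anywhere from 0.25 to 0.6. Near 0.09 a steel nose under the frame meets a brass spring roller; about 6 N on the tab snaps it past 0.04, then the roller holds it shut. Not snapped, it springs open to 0.2 or more when let go.
- calculator: Grey pocket calculator, 115 x 75 x 14 mm, loose on the bench near the tester; origin at the centre of its underside.
- dish: White shallow dish, 96 mm in diameter, 22 mm high, loose on the bench; origin at the centre of its underside.
- sample_bottle: White plastic sample jar with a white cap, 50 mm in diameter, 85 mm high, loose on the bench; origin at the centre of its underside.
- gauge_case: Open red case holding a dial gauge, 100 x 140 mm, 28 mm high with its lid standing to about 85 mm at the +x edge, loose on the bench; origin at the centre of its underside.

How it is judged:
On the way, in this order (a step that is already met when the one before it is completed fails the run):
1. the clamp frame is latched shut with nothing touching it (value of joint clamp below 0.025 rad and value of joint plunger below 0.003 m and contact force between clamp and the arm below 0.3 N and contact force between clamp and the fingers below 0.3 N), for 0.2 s.
2. the plunger is held at its stop for a second and a half, the frame still latched (value of joint plunger above 0.016 m and value of joint clamp below 0.025 rad), for 1.5 s.
At the end, for the whole second after the job is handed in: The clamp frame is latched shut (under 0.025 rad), the plunger is back up (within 2 mm of its top position), and the calculator, dish, jar and gauge case are each within 20 mm of where they began (value of joint clamp below 0.025 rad and value of joint plunger below 0.002 m and distance of each of calculator, dish, sample_bottle, gauge_case from where it was at the start of the episode below 0.02 m); the robot touches nothing.
It fails at once if the plunger is pressed more than 5 mm while the clamp frame is not latched (value of joint plunger above 0.005 m and value of joint clamp above 0.035 rad).
It fails at once if a thing beside the tester is pushed more than 20 mm (distance of any of calculator, dish, sample_bottle, gauge_case from where it was at the start of the episode above 0.02 m).
It also fails if it takes over 42 s, if anything falls off the work surface, if the arm or the gripper's body presses on something with over 40 N, if the wrist force passes 120 N, or if a joint passes its speed limit or range.

## Robot

A 7-joint arm with a two-finger parallel gripper is mounted at the origin on the work surface. World frame = base frame: x ahead of the robot, y to its left, z up, the work surface at z = 0. Lengths are in m, angles in rad, forces in N, time in s.
With the tool pointing down it reaches from about 0.4 to 0.75 m from the base axis. Payload 19.5 kg.
Tool frame: the origin (TCP) lies midway between the tips of the shut fingers; the grasp point (between the pads) lies 19 mm behind it; z points along the fingers, y is the line along which they close (so a half turn about z gives the same grasp; the last joint's range is limited). The gripper opens to 85 mm and grips with 20 to 120 N. Pads are 22 mm wide; open, the fingers measure 114 mm over their backs; the gripper's body (76 mm by 85 mm) begins 54 mm behind the grasp point. The pads swing forward as they close: fully open they stand 13 mm farther back than shut.
Start: joints at [1.065, 0.707, -0.028, 1.485, 0.022, 0.951, -0.075], TCP at [0.257, -0.514, 0.201] pointing down, gripper open.
Joint ranges: [-2.71, 2.71], [-0.32, 2.16], [-1.57, 1.52], [0, 2.45], [-1.46, 4.6], [0, 2.02], [-2.83, 2.83]. Speed limits (rad/s): [1.89, 1.89, 2.57, 2.57, 3.01, 3.01, 3.01].

## Interface

Orientations are given as a unit quaternion [x, y, z, w].
In Python, from cell import robot gives the robot as it stands.
- The arm moves only by the tool apply_moves, never from a script. Its argument "steps" is a list of rows, each a list of 3 entries, a list of its own where there are three numbers: the shift along the tool's x, y, z in cm, then the turn about the tool's z in degrees, then the opening, from 0 (shut) to 1 (fully open). In form: [[[tx, ty, tz], twist, grip], ...]. A call has 1 to 12 rows; each row is the pose to reach, as a shift and turn from the pose commanded when the call began, along the tool's axes at that moment; what a row does not reach only later rows make up. A row lasts 1/12 s, in which the tool goes at most 41.7 mm and 7.16 degrees, less where a joint would pass 70% of its speed; a pose out of reach is approached as far as the arm can. A call with a gripper value outside its range is refused whole. The fingers move at their own pace and stop on an object; "newtons" is the grip in N (left out, the last holds). Time passes only in rows, so rows that repeat a pose let the fingers close. It gives the time, the measured TCP pose, the force, the opening and the grip force at its end, in the units of the state.
- robot.observe(): the state, without advancing time (a new reading comes with each control period).
- robot.snapshot(name): name is "side" or "top" or "wrist"; returns the picture (400x640x3 uint8, red, green, blue); there is no depth.
- robot.calibration(name): a dict with "K" (3x3 intrinsics, pixels), "distortion" ([k1, k2, p1, p2, k3] as OpenCV has them; the pictures are not rectified), "rvec" (rotation vector, rad) and "tvec" (3), from world to camera coordinates, as OpenCV has them. Camera axes: x right, y down, z forward; pixel columns grow to the right and rows downward; lengths in m; the calibration is good to about 2 mm. A picture is of the moment at which its call begins: read the wrist's pose just before it. calibration takes no time and is no camera call; for the wrist camera it gives the pose at the moment of the call.
- robot.close_job(): hands the job in; it is judged then, once.
The state is a dict: "time_s": time; "joint_positions": joint angles; "joint_velocities": joint speeds; "joint_torque": joint torques, N m; "tool_pos": TCP position; "tool_rot": TCP orientation; "ft_force": force on the tool from outside, world axes, zero at the start; "ft_torque": the same for the moment, N m; "gripper_width": finger opening in m; "gripper_force": force on a finger pad.
Only numpy, scipy, OpenCV 4.12 (cv2) and the standard library are available. Lean on these libraries where they do the work, as an engineer would, in place of code of your own. Each camera call takes 0.05 s, during which the arm holds its last target. There are 200 camera calls.

## Working session

There is one attempt and no reset: what is moved stays moved. The work goes in short steps, Python scripts to look and compute and a tool call to move; the robot and the scene stay as the last step left them, time stands still between calls to the robot, and variables do not carry over. Pictures are saved under pics/ and viewed, at most 10 in all, crops included, and the job is handed in when it is done.

Besides the shell and the picture viewer there is one more tool, called after "Call:" by a JSON object that holds its "op" and its "data". apply_moves: Moves the arm, as the interface text tells. Its arguments: {"type":"object","properties":{"steps":{"type":"array","items":{"type":"array"}},"newtons":{"type":"number"}},"required":["steps"]}

```bash
mkdir -p pics; python3 - <<'E'
from cell import robot
import cv2
s=robot.observe();print(s['time_s'],s['tool_pos'],s['tool_rot'],s['gripper_width'])
for n in("top","side"):
    cv2.imwrite(f"pics/{n}0.png",robot.snapshot(n)[:,:,::-1]);c=robot.calibration(n);print(n,c)
E
```

```text
0.0 [ 0.25706337 -0.51397595  0.20100451] [ 9.73231336e-01  2.29826944e-01 -1.70863808e-04 -5.59315862e-04] 0.08506957813025386
top {'K': array([[387.21673448,   0.        , 315.14677462],
       [  0.        , 387.21673448, 196.90707445],
       [  0.        ,   0.        ,   1.        ]]), 'distortion': array([-0.07692255,  0.        ,  0.        ,  0.        ,  0.        ]), 'rvec': array([ 2.19305467, -2.13125734,  0.11319957]), 'tvec': array([0.06079193, 0.62178219, 0.81507639])}
side {'K': array([[420.10833685,   0.        , 318.24759627],
       [  0.        , 420.10833685, 203.75083325],
       [  0.        ,   0.        ,   1.        ]]), 'distortion': array([-0.10533972,  0.        ,  0.        ,  0.        ,  0.        ]), 'rvec': array([ 2.39098719, -0.1808216 ,  0.04981644]), 'tvec': array([-0.60779746,  0.19291615,  0.99624197])}
```

View pics/top0.png

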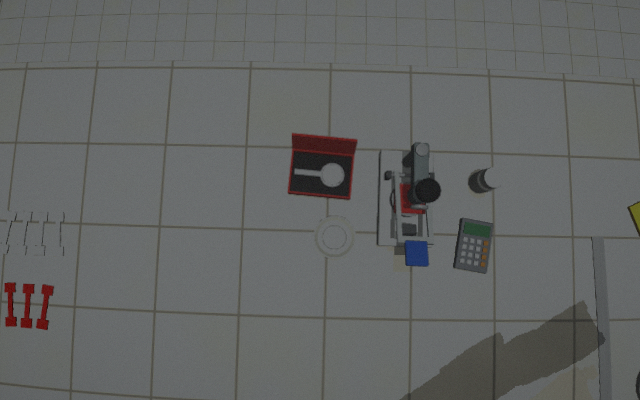

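View pics/side0.png

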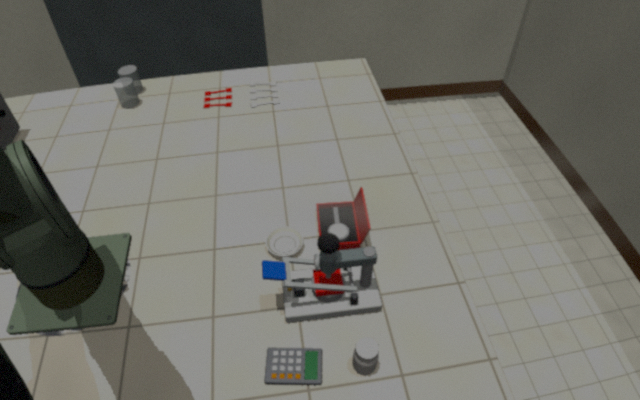

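The top view shows the plunger head at about (428,190) and the blue tab at (417,253). In the side view the head is at (329,243) and the tab at (274,270). The tester's +x runs roughly along world +x. I'll enlarge both views for better pixels.

```bash
python3 - <<'E'
import cv2,numpy as np
a=cv2.imread('pics/top0.png')[135:275,370:500];b=cv2.imread('pics/side0.png')[220:330,250:390]
r=lambda i:cv2.convertScaleAbs(cv2.resize(i,(i.shape[1]*4,i.shape[0]*4),interpolation=cv2.INTER_CUBIC),alpha=1.8,beta=15)
cv2.imwrite('pics/topc.png',r(a));cv2.imwrite('pics/sidec.png',r(b))
E
```

```text
(no output)
```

View pics/topc.png

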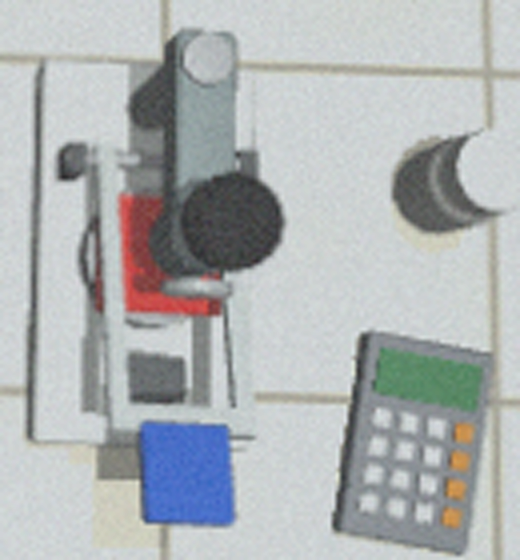

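View pics/sidec.png

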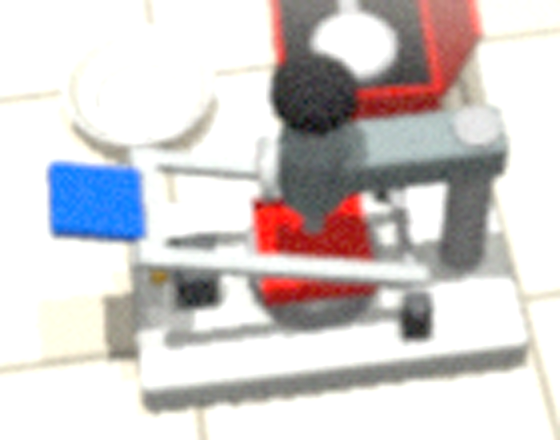

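Head: top view (428,190.5), side view about (328.7,242.5). Tab: top view (416.7,253.2), side view (274.2,270). The base's left edge runs from (380.5,150.5) to (377.5,245).

```bash
cat > h.py <<'E'
from cell import robot
import cv2,numpy as np
from scipy.optimize import least_squares
def proj(n,P):
    c=robot.calibration(n);return cv2.projectPoints(np.array(P,float).reshape(-1,3),c['rvec'],c['tvec'],c['K'],c['distortion'])[0].reshape(-1,2)
def ray(n,uv,z):
    c=robot.calibration(n);R=cv2.Rodrigues(c['rvec'])[0]
    p=cv2.undistortPoints(np.array([[uv]],float),c['K'],c['distortion'])[0,0]
    d=R.T@[p[0],p[1],1];o=-R.T@c['tvec'];return o+d*(z-o[2])/d[2]
def pts(p):
    x,y,w,q=p;L=lambda a,z:[x+a*np.cos(w),y+a*np.sin(w),z]
    tab=L(.05-.175*np.cos(q)+0*.01-.01*np.sin(q)*-1,.062+.175*np.sin(q)+.01*np.cos(q))
    return [L(0,.208),tab]
E
python3 - <<'E'
from h import *
obs={'top':np.array([[428,190.5],[416.7,253.2]]),'side':np.array([[328.7,242.0],[274.2,270]])}
f=lambda p:np.concatenate([(proj(n,pts(p))-obs[n]).ravel() for n in obs])
r=least_squares(f,[.55,-.25,0,.4]);print(r.x,f(r.x).round(1));print(np.array(pts(r.x)).round(4))
def tri(i):
    return least_squares(lambda P:np.concatenate([(proj(n,P)[0]-obs[n][i]) for n in obs]),[.5,-.2,.15]).x
print(tri(0),tri(1))
a=ray('top',(380.5,150.5),.03);b=ray('top',(377.5,245),.03);print(a,b,np.arctan2(*(a-b)[1::-1]))
for n,uv in(('top',(377.5,245)),('top',(433,244.5))):print(ray(n,uv,.03))
E
```

```text
[ 0.61866808 -0.12350746 -0.01491769  0.32032661] [ 1.8 -0.6  0.1 -0.  -0.6 -2.3 -0.3 -0.1]
[[ 0.6187 -0.1235  0.208 ]
 [ 0.5057 -0.1218  0.1266]]
[ 0.61934871 -0.12284538  0.19940196] [ 0.50598071 -0.12177897  0.12603826]
[ 0.72898877 -0.06479388  0.03      ] [ 0.51865888 -0.06038876  0.03      ] -0.020940810628145252
[ 0.51865888 -0.06038876  0.03      ]
[ 0.52272255 -0.18258384  0.03      ]
```

Call:
{"op": "apply_moves", "data": {"steps": [[[38.4,-24.6,0],0,0],[[38.4,-24.6,0],0,0],[[38.4,-24.6,0],0,0],[[38.4,-24.6,0],0,0],[[38.4,-24.6,0],0,0],[[38.4,-24.6,0],0,0],[[38.4,-24.6,0],0,0],[[38.4,-24.6,0],0,0],[[38.4,-24.6,0],0,0],[[38.4,-24.6,0],0,0],[[38.4,-24.6,0],0,0],[[38.4,-24.6,0],0,0]]}}

```text
time_s: 1.1
tool_pos: [0.4937, -0.1148, 0.2011]
tool_rot: [0.972, 0.234, 0.001, -0.002]
ft_force: [0.7, 1.1, -0.6]
gripper_width: 0.0002
gripper_force: 0.0
```

Call:
{"op": "apply_moves", "data": {"steps": [[[0,0,0],0,0],[[0,0,0],0,0],[[0,0,0],0,0]]}}

```text
time_s: 1.35
tool_pos: [0.4901, -0.1235, 0.2015]
tool_rot: [0.973, 0.229, -0.0, 0.0]
ft_force: [-0.4, -0.4, 0.1]
gripper_width: -0.0004
gripper_force: 0.0
```

```bash
python3 - <<'E'
from h import *
s=robot.observe();print(s['tool_pos'],s['tool_rot'],s['ft_force'])
i=robot.snapshot('side')[190:330,210:410,::-1]
cv2.imwrite('pics/s1.png',cv2.convertScaleAbs(cv2.resize(i,None,fx=3,fy=3),alpha=1.6,beta=15))
E
```

```text
[ 0.49014118 -0.12346487  0.20148478] [ 9.73410825e-01  2.29066192e-01 -1.93308198e-04  9.12950899e-05] [-0.43462234 -0.39724043  0.10853105]
```

View pics/s1.png

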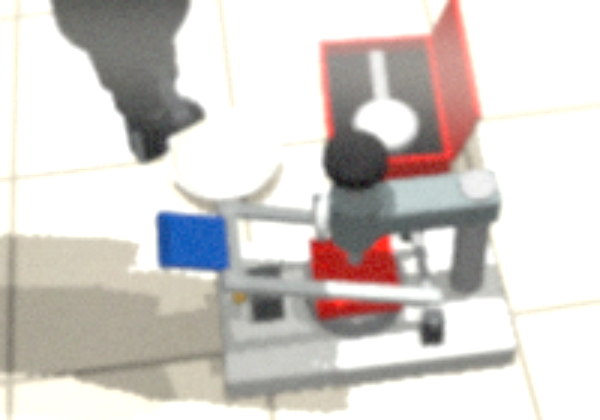

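The side view shows the shut fingertips above the tab, at crop (148,155), with nothing else near them. I'll go down onto the tab.

Call:
{"op": "apply_moves", "data": {"steps": [[[0,0,3],0,0],[[0,0,5.5],0,0],[[0,0,6.5],0,0],[[0,0,7.2],0,0],[[0,0,8],0,0],[[0,0,8.8],0,0],[[0,0,9.6],0,0],[[0,0,10.4],0,0],[[0,0,11.2],0,0],[[0,0,11.7],0,0],[[0,0,12],0,0],[[0,0,12.3],0,0]]}}

```text
time_s: 2.4
tool_pos: [0.4906, -0.1224, 0.0782]
tool_rot: [0.973, 0.23, -0.0, -0.0]
ft_force: [-0.5, -0.1, 1.2]
gripper_width: 0.0
gripper_force: 0.7
```

Call:
{"op": "apply_moves", "data": {"steps": [[[0,0,0.2],0,0],[[0,0,0.4],0,0],[[0,0,0.5],0,0]]}}

```text
time_s: 2.65
tool_pos: [0.4906, -0.1224, 0.0734]
tool_rot: [0.973, 0.23, 0.0, -0.0]
ft_force: [0.2, 0.3, 1.4]
gripper_width: -0.0002
gripper_force: 0.7
```

Call:
{"op": "apply_moves", "data": {"steps": [[[0,0,0.1],0,0],[[0,0,0.2],0,0],[[0,0,0.3],0,0],[[0,0,0.3],0,0]]}}

```text
time_s: 2.98
tool_pos: [0.4906, -0.1224, 0.0704]
tool_rot: [0.973, 0.23, -0.0, -0.0]
ft_force: [-1.1, -0.4, 0.7]
gripper_width: -0.0001
gripper_force: 0.5
```

Call:
{"op": "apply_moves", "data": {"steps": [[[0,0,0.15],0,0],[[0,0,0.3],0,0],[[0,0,0.3],0,0]]}}

```text
time_s: 3.23
tool_pos: [0.4905, -0.1224, 0.0672]
tool_rot: [0.973, 0.23, -0.0, -0.0]
ft_force: [-0.4, -1.0, -0.1]
gripper_width: -0.0001
gripper_force: 0.4
```

```bash
python3 - <<'E'
from h import *
s=robot.observe();print(s['tool_pos'],s['ft_force'])
r=lambda i:cv2.convertScaleAbs(cv2.resize(i,None,fx=3,fy=3),alpha=1.6,beta=15)
i=r(robot.snapshot('side')[210:330,230:390,::-1])
cv2.imwrite('pics/s2.png',i)
E
```

```text
[ 0.49051866 -0.1224176   0.06722311] [-0.36213881 -1.00665876 -0.07865284]
```

View pics/s2.png

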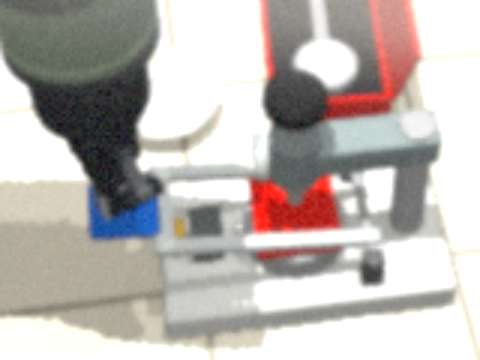

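The fingers rest on the tab's inner-rear part, and the tab has dropped to about (271.5,280.5). I'll compare that with the predicted positions.

```bash
python3 - <<'E'
from h import *
for q in(0,.05,.1,.15,.2,.32):print(q,np.array(pts([.619,-.1232,-.018,q]))[1].round(3),proj('side',pts([.619,-.1232,-.018,q])[1]))
def corners(q):
    x,y,w=.619,-.1232,-.018;o=[]
    for a in(.150,.2):
        for b in(.022,-.022):
            u=.05-a*np.cos(q)+.01*np.sin(q);o.append([x+u*np.cos(w)-b*np.sin(w),y+u*np.sin(w)+b*np.cos(w),.062+a*np.sin(q)+.01*np.cos(q)])
    return o
for q in(0,.1,.2,.32):print(q,((proj('side',corners(q))-[230,210])*3).round(0).tolist())
print(proj('side',robot.observe()['tool_pos']))
E
```

```text
0 [ 0.494 -0.121  0.072] [[270.85935111 284.31924068]]
0.05 [ 0.495 -0.121  0.081] [[270.78368807 282.12117527]]
0.1 [ 0.496 -0.121  0.089] [[270.91292075 279.87934329]]
0.15 [ 0.497 -0.121  0.098] [[271.25121415 277.5989475 ]]
0.2 [ 0.499 -0.121  0.107] [[271.80221132 275.28553934]]
0.32 [ 0.506 -0.121  0.127] [[274.00939468 269.63467978]]
0 [[155.0, 194.0], [159.0, 245.0], [87.0, 201.0], [89.0, 253.0]]
0.1 [[156.0, 182.0], [160.0, 234.0], [86.0, 186.0], [89.0, 238.0]]
0.2 [[159.0, 170.0], [163.0, 222.0], [89.0, 170.0], [91.0, 223.0]]
0.32 [[165.0, 156.0], [170.0, 208.0], [95.0, 150.0], [98.0, 203.0]]
[[269.54686545 286.24233295]]
```

```bash
python3 - <<'E'
from h import *
print((proj('side',[.490,-.1235,.2015])-[210,190])*3)
r=lambda i,s:cv2.convertScaleAbs(cv2.resize(i,s,interpolation=cv2.INTER_CUBIC),alpha=1.6,beta=15)
p=robot.observe()['tool_pos']
a=np.ascontiguousarray(robot.snapshot('side')[:,:,::-1]);t=np.ascontiguousarray(robot.snapshot('top')[:,:,::-1]);w=robot.snapshot('wrist')[:,:,::-1]
A=r(a[250:310,250:350],(500,300));T=r(t[200:275,370:460],(360,300));W=r(w,(480,300))
for I,n,o,k in((A,'side',(250,250),5),(T,'top',(370,200),4)):
    q=(proj(n,p)[0]-o)*k;cv2.circle(I,tuple(int(v) for v in q),4,(0,0,255),1)
out=np.zeros((600,800,3),np.uint8);out[:300,:500]=A;out[300:,:480]=W;out[:300,500:800]=T[:,:300]
cv2.imwrite('pics/c3.png',out)
E
```

```text
[[156.46493235 179.81974891]]
```

View pics/c3.png

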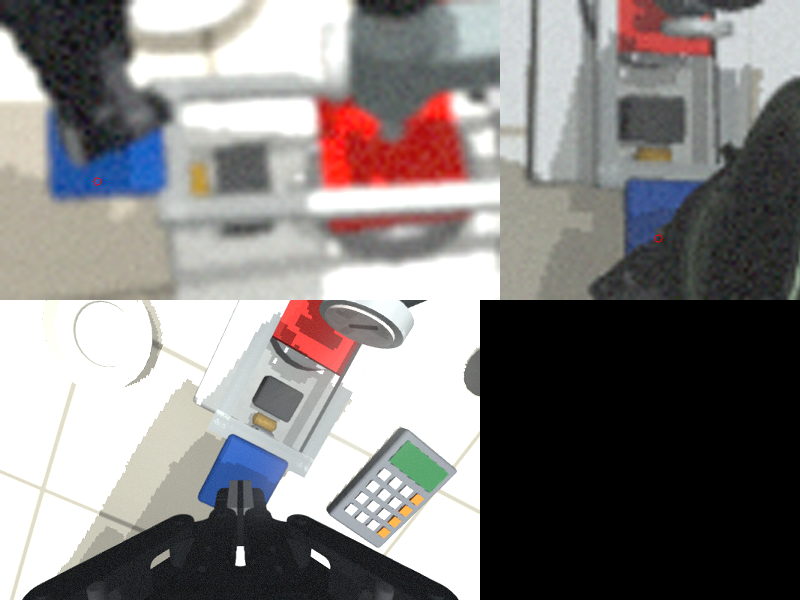

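The fingers are on the tab, but the frame is still at about 0.1 rad. The real tips stand 1–2 cm above the nominal TCP, so I'll continue down and watch the force.

Call:
{"op": "apply_moves", "data": {"steps": [[[0,0,0.2],0,0],[[0,0,0.4],0,0],[[0,0,0.5],0,0],[[0,0,0.5],0,0]]}}

```text
time_s: 3.77
tool_pos: [0.4905, -0.1224, 0.0622]
tool_rot: [0.973, 0.23, -0.0, -0.0]
ft_force: [-0.4, 0.1, 0.2]
gripper_width: 0.0002
gripper_force: 0.2
```

Call:
{"op": "apply_moves", "data": {"steps": [[[0,0,0.2],0,0],[[0,0,0.4],0,0],[[0,0,0.4],0,0]]}}

```text
time_s: 4.02
tool_pos: [0.4905, -0.1224, 0.0581]
tool_rot: [0.973, 0.23, -0.0, -0.0]
ft_force: [-0.8, 0.3, -0.5]
gripper_width: -0.0
gripper_force: 0.2
```

```bash
cat >> h.py <<'E'
def blue():
    i=robot.snapshot('side')[255:300,250:300].astype(int)
    m=(i[:,:,2]>i[:,:,0]+40)&(i[:,:,2]>i[:,:,1]+25);v,u=np.nonzero(m);v+=255;u+=250
    return [(c,int(v[u==c].min()),int(v[u==c].max())) for c in range(262,284,3) if (u==c).any()]
E
python3 - <<'E'
from h import *
print(robot.observe()['ft_force']);print(blue())
for q in(0,.05,.1,.15):
    u=[];
    for a in(.15,.2):
        b=-.022;x,y,w=.619,-.1232,-.018;c=.05-a*np.cos(q)+.01*np.sin(q)
        u.append(proj('side',[x+c-b*np.sin(w),y+c*np.sin(w)+b,.062+a*np.sin(q)+.01*np.cos(q)])[0].round(1).tolist())
    print(q,u)
E
```

```text
[-0.8019554   0.27134545 -0.50256005]
[(262, 281, 291), (265, 285, 290), (268, 285, 290), (271, 283, 290), (274, 282, 290), (277, 281, 290), (280, 279, 289)]
0 [[283.1, 291.8], [259.7, 294.4]]
0.05 [[283.1, 289.9], [259.5, 292.0]]
0.1 [[283.4, 288.0], [259.5, 289.4]]
0.15 [[283.8, 286.1], [259.8, 286.9]]
```

Call:
{"op": "apply_moves", "data": {"steps": [[[0,0,0.2],0,0],[[0,0,0.4],0,0],[[0,0,0.4],0,0]]}}

```text
time_s: 4.32
tool_pos: [0.4903, -0.1224, 0.0543]
tool_rot: [0.973, 0.23, -0.0, -0.0]
ft_force: [-1.3, -0.4, 2.5]
gripper_width: -0.0002
gripper_force: 0.9
```

Call:
{"op": "apply_moves", "data": {"steps": [[[0,0,0.2],0,0],[[0,0,0.4],0,0],[[0,0,0.4],0,0]]}}

```text
time_s: 4.57
tool_pos: [0.4905, -0.1224, 0.0503]
tool_rot: [0.973, 0.23, -0.0, -0.0]
ft_force: [-0.6, -0.2, -0.7]
gripper_width: 0.0003
gripper_force: 0.0
```

```bash
python3 - <<'E'
from h import *
s=robot.observe();print(s['ft_force'],s['ft_torque'],s['joint_torque']);print(blue())
E
```

```text
[-0.56113353 -0.22254157 -0.65808869] [ 0.05216989 -0.02271455 -0.01187924] [ 5.35125739e-02 -8.64623952e+01  2.57375680e+00 -1.11228356e+01
  1.52337947e-02 -1.13185571e-02  9.83735517e-04]
[(262, 282, 293), (265, 287, 293), (268, 287, 292), (271, 286, 292), (274, 285, 292), (277, 283, 292), (280, 281, 291)]
```

Call:
{"op": "apply_moves", "data": {"steps": [[[0,0,0.15],0,0],[[0,0,0.3],0,0],[[0,0,0.3],0,0]]}}

```text
time_s: 4.87
tool_pos: [0.4906, -0.1224, 0.0473]
tool_rot: [0.973, 0.23, -0.0, -0.0]
ft_force: [0.8, 0.0, -0.7]
gripper_width: -0.0003
gripper_force: 0.0
```

Call:
{"op": "apply_moves", "data": {"steps": [[[0,0,0.15],0,0],[[0,0,0.3],0,0],[[0,0,0.3],0,0]]}}

```text
time_s: 5.12
tool_pos: [0.4906, -0.1224, 0.0442]
tool_rot: [0.973, 0.23, -0.0, -0.0]
ft_force: [-0.2, -0.2, -0.8]
gripper_width: 0.0001
gripper_force: 0.0
```

```bash
python3 - <<'E'
from h import *
r=lambda i,s:cv2.convertScaleAbs(cv2.resize(i,s,interpolation=cv2.INTER_CUBIC),alpha=1.6,beta=15)
p=robot.observe()['tool_pos']
a=robot.snapshot('side')[:,:,::-1];w=robot.snapshot('wrist')[:,:,::-1]
A=r(a[240:310,240:350],(550,350));W=r(w[100:350,170:470],(300,250))
q=(proj('side',p)[0]-(240,240))*5;cv2.circle(A,tuple(int(v) for v in q),4,(0,0,255),1)
out=np.zeros((600,800,3),np.uint8);out[:350,:550]=A;out[350:,:300]=W
cv2.imwrite('pics/c4.png',out);print(blue())
E
```

```text
[(262, 282, 294), (265, 288, 294), (268, 288, 294), (271, 287, 293), (274, 286, 293), (277, 285, 293), (280, 283, 292)]
```

View pics/c4.png

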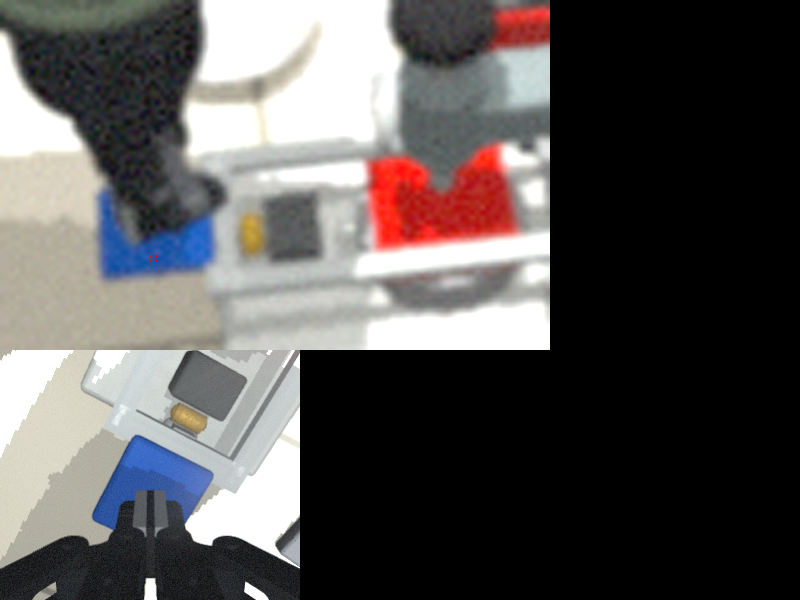

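The tips still follow the tab, and its near-left corner is at about (260.6,295.6), close to the shut prediction. I'll continue down until there is firm contact.

Call:
{"op": "apply_moves", "data": {"steps": [[[0,0,0.1],0,0],[[0,0,0.2],0,0],[[0,0,0.2],0,0]]}}

```text
time_s: 5.52
tool_pos: [0.4905, -0.1224, 0.0423]
tool_rot: [0.973, 0.23, -0.0, -0.0]
ft_force: [0.3, -0.3, 0.2]
gripper_width: -0.0001
gripper_force: 0.0
```

```bash
python3 - <<'E'
from h import *
s=robot.observe();print(s['tool_pos'],s['ft_force'],s['ft_torque'],s['gripper_force']);print(blue())
E
```

```text
[ 0.49054605 -0.12242256  0.04231115] [ 0.33722739 -0.32641279  0.22368195] [-0.02883688 -0.03875074  0.03414293] 0.0
[(262, 282, 295), (265, 288, 294), (268, 289, 294), (271, 287, 294), (274, 287, 293), (277, 286, 293), (280, 284, 293)]
```

Call:
{"op": "apply_moves", "data": {"steps": [[[0,0,0.1],0,0],[[0,0,0.2],0,0],[[0,0,0.2],0,0]]}}

```text
time_s: 5.82
tool_pos: [0.4907, -0.1225, 0.0416]
tool_rot: [0.973, 0.23, 0.0, 0.0]
ft_force: [-7.2, 1.5, 30.9]
gripper_width: 0.0001
gripper_force: 15.7
```

Call:
{"op": "apply_moves", "data": {"steps": [[[0,0,0.1],0,0],[[0,0,0.2],0,0],[[0,0,0.2],0,0]]}}

```text
time_s: 6.07
tool_pos: [0.4908, -0.1226, 0.0409]
tool_rot: [0.973, 0.23, 0.001, 0.0]
ft_force: [-14.0, 4.2, 66.7]
gripper_width: 0.0003
gripper_force: 34.0
```

```bash
python3 - <<'E'
from h import *
s=robot.observe();print(s['tool_pos'],s['ft_force'],s['ft_torque'],s['gripper_force']);print(blue())
E
```

```text
[ 0.49081963 -0.12259931  0.04094302] [-13.96762466   4.22246106  66.65054808] [0.86165277 2.97389216 0.01461936] 34.01458628475666
[(262, 282, 295), (265, 288, 295), (268, 290, 294), (271, 288, 294), (274, 287, 294), (277, 286, 293), (280, 284, 293)]
```

There is firm contact: 67 N at the stop. I'll back off and check that the latch holds.

Call:
{"op": "apply_moves", "data": {"steps": [[[0,0,-0.5],0,0],[[0,0,-2],0,0],[[0,0,-5],0,0],[[0,0,-9],0,0],[[0,0,-13],0,0],[[0,0,-17],0,0],[[0,0,-18],0,0],[[0,0,-18],0,0],[[0,0,-18],0,0],[[0,0,-18],0,0]]}}

```text
time_s: 6.95
tool_pos: [0.4902, -0.1223, 0.2176]
tool_rot: [0.973, 0.23, -0.001, -0.0]
ft_force: [0.2, 0.1, 0.4]
gripper_width: 0.0002
gripper_force: 0.0
```

```bash
python3 - <<'E'
from h import *
s=robot.observe();print(s['tool_pos'],s['ft_force']);print(blue())
r=lambda i,s:cv2.convertScaleAbs(cv2.resize(i,s,interpolation=cv2.INTER_CUBIC),alpha=1.6,beta=15)
A=r(robot.snapshot('side')[210:310,230:370,::-1],(700,500))
q=(proj('side',s['tool_pos'])[0]-(230,210))*5;cv2.circle(A,tuple(int(v) for v in q),4,(0,0,255),1)
cv2.imwrite('pics/c5.png',A)
E
```

```text
[ 0.49023252 -0.12233097  0.21762168] [0.24796454 0.12167395 0.44643575]
[(262, 278, 294), (265, 278, 294), (268, 277, 294), (271, 277, 294), (274, 277, 293), (277, 276, 293), (280, 276, 292)]
```

View pics/c5.png

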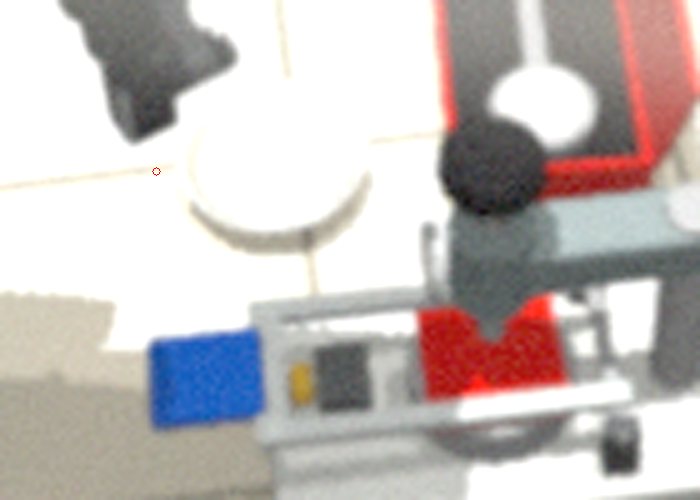

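The frame stays shut with nothing touching it: the tab centre is at about (271.5,285.5), which matches q=0. The fingertip bottom is at about crop (140,135), above the nominal TCP mark. I'll check how far the tip is off sideways.

```bash
python3 - <<'E'
from h import *
for cu,cv in((140,140),(143,125)):
  for z in(.235,.247):print(ray('side',(230+cu/5,210+cv/5),z).round(4))
w=robot.observe()['tool_pos'];print(proj('wrist',w),proj('wrist',w+[0,0,.03]))
E
```

```text
[ 0.4862 -0.1199  0.235 ]
[ 0.4872 -0.1295  0.247 ]
[ 0.4877 -0.1129  0.235 ]
[ 0.4887 -0.1226  0.247 ]
[[316.66198983 233.91037182]] [[315.9826459  257.70840301]]
```

The tip is on the TCP axis, about 29 mm higher. I'll move over the plunger and expect contact near TCP z≈0.178 and the stop near 0.160.

Call:
{"op": "apply_moves", "data": {"steps": [[[4,2,0],0,0],[[8,4,0],0,0],[[11.5,5.8,0],0,0],[[11.5,5.8,0],0,0],[[11.5,5.8,0],0,0],[[11.5,5.8,0],0,0],[[11.5,5.8,1.5],0,0],[[11.5,5.8,3],0,0],[[11.5,5.8,3.5],0,0],[[11.5,5.8,3.5],0,0]]}}

```text
time_s: 7.88
tool_pos: [0.6183, -0.1229, 0.1826]
tool_rot: [0.973, 0.23, -0.001, -0.0]
ft_force: [-0.3, -0.1, -0.3]
gripper_width: 0.0001
gripper_force: 0.0
```

Call:
{"op": "apply_moves", "data": {"steps": [[[0,0,0.4],0,0],[[0,0,0.8],0,0],[[0,0,1],0,0],[[0,0,1],0,0]]}}

```text
time_s: 8.22
tool_pos: [0.6196, -0.123, 0.1738]
tool_rot: [0.973, 0.23, 0.0, 0.0]
ft_force: [-0.5, -0.5, 6.3]
gripper_width: 0.0001
gripper_force: 3.3
```

Call:
{"op": "apply_moves", "data": {"steps": [[[0,0,0.4],0,0],[[0,0,0.8],0,0],[[0,0,1.2],0,0],[[0,0,1.4],0,0],[[0,0,1.5],0,0],[[0,0,1.5],0,0]]}}

```text
time_s: 8.72
tool_pos: [0.6198, -0.1231, 0.1602]
tool_rot: [0.973, 0.23, 0.001, 0.0]
ft_force: [-5.0, 0.7, 20.7]
gripper_width: 0.0003
gripper_force: 10.5
```

Call:
{"op": "apply_moves", "data": {"steps": [[[0,0,0.1],0,0],[[0,0,0.1],0,0],[[0,0,0.1],0,0]]}}

```text
time_s: 8.97
tool_pos: [0.6199, -0.1231, 0.1601]
tool_rot: [0.973, 0.23, 0.001, 0.001]
ft_force: [-10.8, 1.2, 33.8]
gripper_width: -0.0002
gripper_force: 17.1
```

At the stop: z no longer changes and the force is above 14 N. I'll hold for more than 2 s, then release slowly.

Call:
{"op": "apply_moves", "data": {"steps": [[[0,0,0],0,0],[[0,0,0],0,0],[[0,0,0],0,0],[[0,0,0],0,0],[[0,0,0],0,0],[[0,0,0],0,0],[[0,0,0],0,0],[[0,0,0],0,0],[[0,0,0],0,0],[[0,0,0],0,0],[[0,0,0],0,0],[[0,0,0],0,0]]}}

```text
time_s: 9.97
tool_pos: [0.6199, -0.1231, 0.1601]
tool_rot: [0.973, 0.23, 0.001, 0.001]
ft_force: [-8.5, 1.2, 33.8]
gripper_width: 0.0001
gripper_force: 17.1
```

Call:
{"op": "apply_moves", "data": {"steps": [[[0,0,0],0,0],[[0,0,0],0,0],[[0,0,0],0,0],[[0,0,0],0,0],[[0,0,0],0,0],[[0,0,0],0,0],[[0,0,0],0,0],[[0,0,0],0,0],[[0,0,0],0,0],[[0,0,0],0,0],[[0,0,0],0,0],[[0,0,0],0,0]]}}

```text
time_s: 10.97
tool_pos: [0.6199, -0.1231, 0.1601]
tool_rot: [0.973, 0.23, 0.001, 0.001]
ft_force: [-10.1, 1.8, 33.8]
gripper_width: -0.0003
gripper_force: 17.1
```

Call:
{"op": "apply_moves", "data": {"steps": [[[0,0,-0.4],0,0],[[0,0,-0.8],0,0],[[0,0,-1.2],0,0],[[0,0,-1.6],0,0],[[0,0,-2],0,0],[[0,0,-2.6],0,0],[[0,0,-4],0,0],[[0,0,-6],0,0],[[0,0,-8],0,0],[[0,0,-8],0,0],[[0,0,-8],0,0],[[0,0,-8],0,0]]}}

```text
time_s: 11.97
tool_pos: [0.6192, -0.1228, 0.2371]
tool_rot: [0.973, 0.23, -0.0, -0.0]
ft_force: [-0.1, 0.0, -0.2]
gripper_width: 0.0003
gripper_force: 0.0
```

```bash
python3 - <<'E'
from h import *
s=robot.observe();print(s['tool_pos'],s['ft_force']);print(blue())
A=cv2.convertScaleAbs(cv2.resize(robot.snapshot('side')[200:390,230:400,::-1],None,fx=3,fy=3),alpha=1.6,beta=15)
cv2.imwrite('pics/c6.png',A)
E
```

```text
[ 0.61919265 -0.12278148  0.23709478] [-0.06928867  0.03045248 -0.18168557]
[(262, 278, 295), (265, 278, 294), (268, 277, 294), (271, 277, 293), (274, 277, 293), (277, 276, 293), (280, 276, 292)]
```

View pics/c6.png

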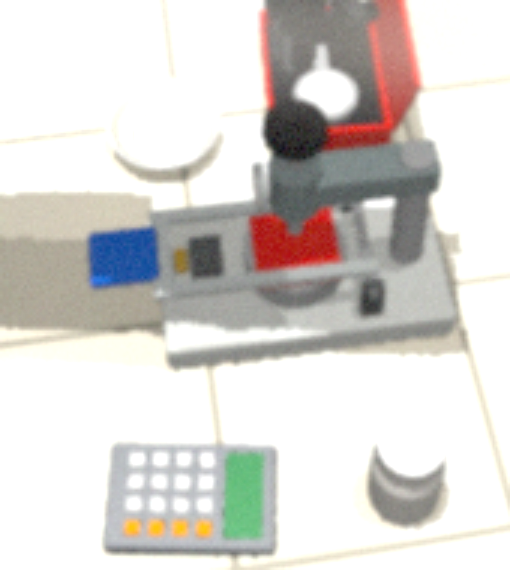

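The frame is latched (tab centre at crop (123,257)), the plunger head is back up at (297,130), and everything around the tester is where it began. I'll hand in.

```bash
python3 -c "
from cell import robot
print(robot.close_job())"
```

```text
the job is handed in; nothing more can be done
None
```

I latched the clamp frame shut, held the plunger at its stop for over two seconds and let it come fully back up; the surrounding items look undisturbed in the last picture, and I handed the job in at about 12 s (no verdict was returned).

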